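Dispense the black lime from the tilting spice carousel into a hung basket

ROBOT

A 7-joint arm with a two-finger parallel gripper is mounted at the origin on a cart in front of the work surface, level with it; the furniture and walls round the work are solid. World frame = base frame: x ahead of the robot, y to its left, z up, the work surface at z = 0. Lengths are in mm, angles in rad, forces in N, time in s.
With the tool pointing down it reaches from about 400 to 900 mm from the base axis. Payload 5.6 kg.
Tool frame: the origin (TCP) lies midway between the tips of the shut fingers; the grasp point (between the pads) lies 19 mm behind it; z points along the fingers, y is the line along which they close (so a half turn about z gives the same grasp; the last joint's range is limited). The gripper opens to 92 mm and grips with 3 to 60 N. Pads are 20 mm wide; open, the fingers measure 128 mm over their backs; the gripper's body (75 mm by 189 mm) begins 69 mm behind the grasp point.
Start: joints at [1.113, 0.468, -0.012, 1.603, 0.006, 1.071, -0.056], TCP at [261.915, -594.903, 214.592] pointing down, gripper open.
Joint ranges: [-2.53, 2.53], [-0.31, 2.02], [-1.57, 1.55], [0.28, 2.44], [-1.29, 4.43], [0.15, 1.84], [-2.92, 2.92]. Speed limits (rad/s): [2.57, 2.57, 3.14, 3.14, 3.14, 3.14, 3.14].

INTERFACE

Orientations are given as a rotation vector (axis times angle).
In Python, from cell import robot, grip, kin, viewer gives the robot as it stands. Calls block until the motion is done:
- robot.movep(position, orientation): joint-space move of the TCP to a pose.
- robot.servo_line(position, feed=150, rotation=None): straight line of the TCP; rotation=None keeps the orientation; feed is the mean speed in mm/s.
- robot.goto_joints(angles): joint-space move.
- grip(opening, newtons=None): opening from 0.0 (shut) to 1.0 (fully open); newtons is the grip in N (None keeps the last); returns when the fingers have stopped.
- robot.hold(seconds).
- kin.ik(position, orientation): joint angles nearest the present ones, or None.
- robot.observe(): the state.
- viewer.read_camera(name): name is "scene" or "top"; returns the picture (384x512x3 uint8, red, green, blue); there is no depth.
- viewer.camera_info(name): a dict with "camera_matrix" (3x3 intrinsics, pixels), "R" (3x3) and "t" (3): a world point X has camera coordinates R X + t. Camera axes: x right, y down, z forward; pixel columns grow to the right and rows downward; lengths in mm; the calibration is good to about 2 mm. A picture is of the moment at which its call begins. camera_info takes no time and is no camera call.
A pose or a line that the arm cannot do raises robot.IKError and nothing moves.
- robot.job_done(): hands the job in; it is judged then, once.
Trained networks look in the newest picture that a camera, given by its name, has taken for a name from the list of things; names that differ only in an ending like _2 or _b are one class to them, and where a whole thing is asked for, a point or a joint stands for the part that bears it (a point fixed in the world has none). Each returns a list of dicts, best first, with "confidence" (0 to 1); they miss things now and then, are a little off and sometimes report something else, mostly with a low value. They report only what shows in the picture. A call takes as long as a camera call. They do not tell look-alikes from the thing itself.
- viewer.silhouettes(name, camera): "mask" (384x512 bool, what is visible of it).
- viewer.pinpoint(name, camera): "at" ([x, y, z] in mm, in the coordinates of the camera as it stood for that picture, good to about 4 mm: a listed point, or the origin of a listed thing).
The state is a dict: "t": time; "joints": joint angles; "joint_velocities": joint speeds; "joint_torque": joint torques, N m; "tcp_pos": TCP position; "tcp_rot": TCP orientation; "contact_force": force on the tool from outside, world axes, zero at the start; "wrist_torque": the same for the moment, N m; "grip_width": opening from 0.0 (shut) to 1.0 (fully open); "grip_force": force on a finger pad.
Only numpy, scipy, OpenCV 4.12 (cv2) and the standard library are available. Lean on these libraries where they do the work, as an engineer would, in place of code of your own. Each camera call takes 0.05 s, during which the arm holds its last target. There are 200 camera calls.

TASK

Hang the wire basket by its hook on the saucepan's rim, inside the pan, on the side facing away from the spice carousel, and let go of it. Push the carousel's wheel round by its blue finger posts until the compartment with the round black dried lime stands at the spout, then push the bail handle over so that the carousel tips and the lime rolls into the hung basket, and ease the carousel back down onto its rest, letting it neither slam nor spill the other spices. Do not touch the spices with the gripper, and leave the timer, the scoop and the red box where they are.

Things in the scene. Friction and masses are not known exactly. Their poses are not given: they have to be found in the camera images.
- wheel (a joint): turn of the carousel's wheel (rad), counter-clockwise from above. The white wheel, 230 mm across, has five equal open compartments round a hub of 26 mm radius. At 0 (and every 72 degrees) one is centred on the spout. Starts near 0 with an empty one there. It stays where it is left and drags with 0.2 Nm, about 2.5 N at a post; free for a full turn either way
- wheel_centre (a point): centre of the wheel, on its floor (155 mm above the table while level). z is the wheel's axis, -y points to the spout; the frame tips with the carousel but does not turn with the wheel. The radial walls (3 mm thick) and the fixed metal ring round the wheel (119 mm radius) end 42 mm above the floor. The ring's only gap, 24 degrees either side of -y, leads to the spout, over a 4 mm lip
- post (a point): one of five equal blue finger posts, one on each radial wall every 72 degrees, 86 mm from the wheel's axis; this one is at -54 degrees from wheel_centre's x axis plus the wheel's turn, and turns with the wheel. 12 mm thick (15 at the head), from 42 to 81 mm above the wheel's floor; the point is 72 mm above that floor. Fingertips 48 to 55 mm above the floor pass over walls and spices
- cradle (a joint): tip of the carousel towards its spout (rad): 0 level on its rest, end stop 0.92. The hinge is parallel to wheel_centre's x, 100 mm from the wheel's axis towards the spout and 60 mm below the wheel's floor. Weight and a spring push back at the bail with 6 to 9 N at first, some 2 N when fully tipped; let go, it slams (over 3 rad/s)
- bail (a point): middle of the bail handle: a level bar along wheel_centre's x, fixed to the tipping part, spanning the wheel over its middle 125 mm above the wheel's floor (280 mm above the table). Its black grip is 16 mm thick, 110 mm long; steel legs stand at 128 mm either side. Pushed towards the spout from behind (+y) it goes along an arc of 210 mm radius round the hinge, about 175 mm in all
- spout_tip (a point): middle of the spout's outer edge, on the spout's floor (4 mm above the wheel's floor); 66 mm wide inside, 142 mm from the wheel's axis. Tipped fully it comes down over the saucepan, about 15 to 20 mm above its rim, so the basket must hang on the rim's far side to be under it
- lime_mid (a point): centre of the dried black lime, an almost black ball 41 mm across, 20 g; it lies loose in any one of the four compartments that are not at the spout
- nutmeg_mid (a point): centre of the nutmeg, a brown egg of 33 x 26 mm, loose in a compartment; it must stay in the carousel
- cinnamon_mid (a point): centre of a bundle of three cinnamon sticks tied with string, 54 x 33 x 31 mm, loose in a compartment; it must stay in the carousel
- anise_mid (a point): centre of the star anise, a brown star 42 mm across and 10 mm thick, loose in a compartment; it must stay in the carousel
- pan_rim (a point): centre of the mouth of the steel saucepan, which stands fixed under the spout; z up, -y points away from the carousel. Rim 80 mm above the table, outer radius 84 mm, wall 4 mm thick, flat inside 75 mm deep; two loop handles at +x and -x stick out to 118 mm, 65 mm up
- basket_grip (a point): centre of the basket's red upright grip, 24 mm wide (x), 10 mm thick (y), 52 mm tall, where it is taken; 96 mm above the basket's underside. -y points outwards to the hook, +y to the basket's middle 64 mm away
- basket_hook (a point): middle of the hook's slot, at the underside of its crown (which comes to sit on the rim): 34 mm under basket_grip. The slot is 12 mm wide in y, the hook 22 mm wide in x, its outer leg hangs 28 mm down
- basket_floor (a point): centre of the round wire basket's floor, on its upper side, 3 mm above its underside; axes as at basket_grip. The basket is 110 mm across, 58 mm deep, 110 g, and stands on the table at first
- kitchen_timer: loose round white kitchen timer with a grey dial, 62 mm across and 50 tall, left of the carousel: a bystander; origin under its centre
- seal_box: loose red cardboard box, 50 x 110 x 28 mm, to the right: a bystander; origin under its centre
- scoop: loose white measuring scoop, 109 x 48 x 26 mm, front left: a bystander; origin under its centre
Mind the look-alikes: they are no part of the job. What is shaped like the part that bears lime_mid but orange or purple is not meant.

How it is judged:
By the outcome, as a careful person would: the job done as asked, in the order asked, and still so for the second after the job is handed in, with the robot touching nothing.
It also fails if it takes over 72 s, if anything falls off the work surface, if the arm or the gripper's body presses on something with over 40 N, if the wrist force passes 120 N, or if a joint passes its speed limit or range.

## Working session

There is one attempt and no reset: what is moved stays moved. The work goes in short steps, each a Python script; the robot and the scene stay as the last script left them, time stands still between calls to the robot, and variables do not carry over. Pictures are saved under pics/ and viewed, at most 10 in all, crops included, and the job is handed in when it is done.

```bash
ls; mkdir -p pics
cat > h.py <<'E'
import numpy as np, cv2
from scipy.spatial.transform import Rotation as Ro
from cell import robot, grip, kin, viewer
def cam(c):
    i=viewer.camera_info(c); return np.array(i["camera_matrix"]),np.array(i["R"]),np.array(i["t"]).ravel()
def find(n,c,k=3):
    K,R,t=cam(c); o=[]
    for d in viewer.pinpoint(n,c)[:k]:
        a=np.array(d["at"],float); p=K@a; o.append((round(d["confidence"],2),(R.T@(a-t)).round(1).tolist(),(p[:2]/p[2]).round().tolist()))
    return o
def shot(c,f,crop=None,s=1):
    im=viewer.read_camera(c)[:,:,::-1]
    if crop: x0,y0,x1,y1=crop; im=im[y0:y1,x0:x1]
    im=cv2.resize(im,None,fx=s,fy=s,interpolation=cv2.INTER_CUBIC); cv2.imwrite('pics/'+f,im)
def proj(X,c):
    K,R,t=cam(c); p=K@(R@np.array(X,float)+t); return p[:2]/p[2]
def ray(px,c,z):
    K,R,t=cam(c); d=R.T@np.linalg.solve(K,[px[0],px[1],1.]); o=-R.T@t; return o+d*(z-o[2])/d[2]
def rv(yaw):  # tool down, tool y axis along world angle yaw
    y=np.array([np.cos(yaw),np.sin(yaw),0]); z=np.array([0,0,-1.]); x=np.cross(y,z)
    return Ro.from_matrix(np.stack([x,y,z],1)).as_rotvec()
E
python3 - <<'E'
from h import *
for c in("scene","top"):
    shot(c,c+"0.png",s=1.5)
    for n in "wheel_centre post bail spout_tip lime_mid nutmeg_mid cinnamon_mid anise_mid pan_rim basket_grip basket_hook basket_floor kitchen_timer seal_box scoop".split(): print(c,n,find(n,c,5))
s=robot.observe(); print(s["t"],s["tcp_pos"],s["tcp_rot"],s["grip_width"])
E
```

```text
pics
scene wheel_centre [(0.88, [566.1, 139.2, 155.0], [212.0, 219.0])]
scene post [(0.56, [623.0, 73.2, 230.5], [212.0, 182.0]), (0.5, [613.7, 199.8, 168.5], [184.0, 218.0])]
scene bail [(0.94, [569.2, 141.8, 276.8], [208.0, 179.0])]
scene spout_tip [(0.93, [558.1, -5.3, 159.1], [247.0, 200.0]), (0.67, [546.5, -60.7, 76.2], [261.0, 218.0])]
scene lime_mid [(0.76, [633.0, 348.7, 19.6], [142.0, 286.0]), (0.56, [612.6, 198.9, 173.8], [184.0, 216.0]), (0.56, [564.2, 313.7, 17.4], [169.0, 291.0]), (0.45, [524.0, 195.6, 167.8], [208.0, 228.0])]
scene nutmeg_mid [(0.43, [522.6, 195.3, 163.5], [209.0, 230.0])]
scene cinnamon_mid [(0.46, [494.7, 123.8, 164.6], [235.0, 222.0])]
scene anise_mid [(0.38, [522.9, 194.9, 164.0], [209.0, 230.0])]
scene pan_rim [(0.86, [551.1, -62.6, 77.4], [260.0, 217.0])]
scene basket_grip [(0.79, [517.8, -412.2, 97.3], [324.0, 179.0])]
scene basket_hook [(0.92, [517.6, -414.7, 60.0], [323.0, 188.0]), (0.55, [371.3, 326.9, -2.7], [220.0, 334.0]), (0.38, [495.5, 124.9, 164.3], [234.0, 222.0])]
scene basket_floor [(0.81, [496.1, -354.6, -1.1], [319.0, 209.0]), (0.25
[... 983 characters left out ...]

top anise_mid [(0.53, [630.0, 112.8, 159.0], [217.0, 161.0]), (0.2, [623.8, 73.7, 226.7], [227.0, 159.0])]
top pan_rim [(0.7, [546.3, -62.6, 83.7], [270.0, 188.0])]
top basket_grip [(0.96, [513.3, -415.0, 99.7], [373.0, 195.0])]
top basket_hook [(0.57, [518.2, -412.7, 65.0], [369.0, 194.0])]
top basket_floor [(0.7, [495.8, -349.5, 5.1], [347.0, 203.0])]
top kitchen_timer [(0.67, [542.9, 408.5, -1.0], [141.0, 194.0])]
top seal_box [(0.6, [666.9, -372.5, -1.8], [350.0, 157.0])]
top scoop [(0.75, [621.3, 75.0, 227.7], [227.0, 159.0]), (0.55, [362.7, 327.4, 2.8], [162.0, 243.0])]
1.6 [ 261.91229626 -594.90707892  214.6095622 ] [ 3.07428493e+00  6.46701713e-01 -3.54595848e-05] 1.0019553975439242
```

View pics/scene0.png

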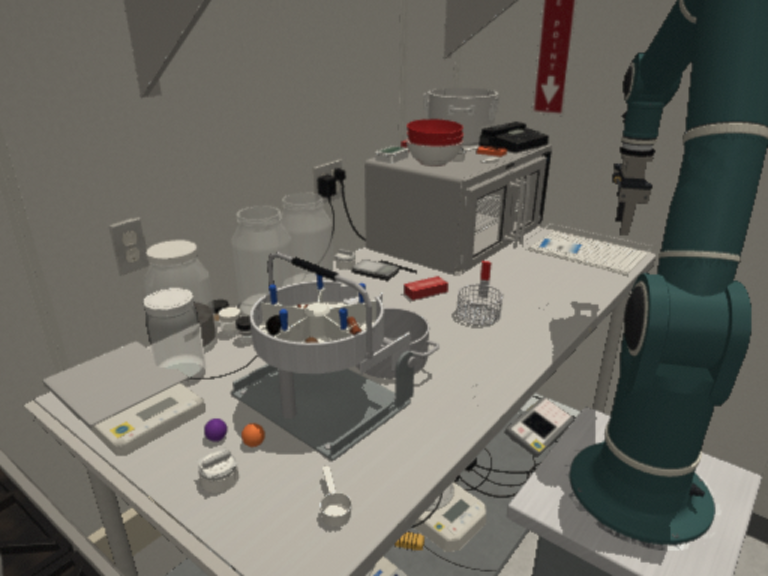

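View pics/top0.png

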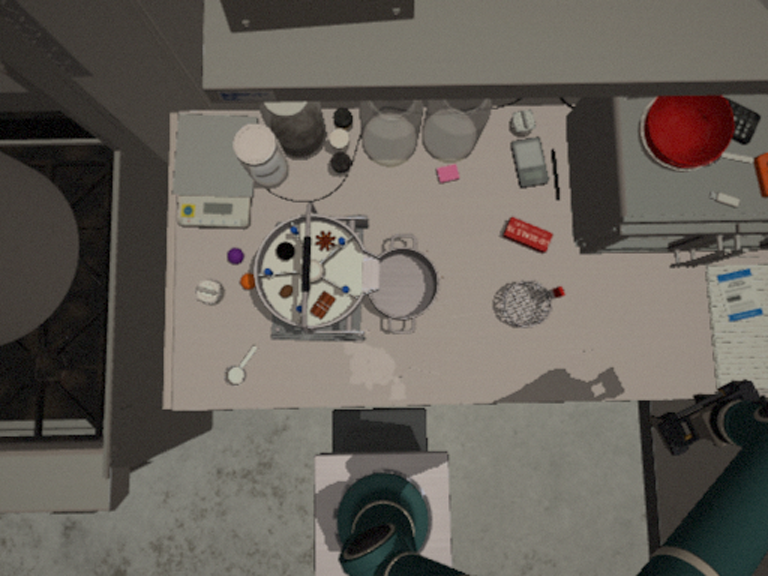

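Run:
```python
from h import *
a=viewer.read_camera("top")[130:230,150:300,::-1]; b=viewer.read_camera("scene")[155:255,150:300,::-1]
f=lambda i:cv2.resize(i,None,fx=4,fy=4,interpolation=cv2.INTER_CUBIC)
cv2.imwrite("pics/crop1.png",cv2.resize(np.vstack([f(a),f(b)]),(450,600)))
cv2.imwrite("pics/crop1.png",np.hstack([cv2.resize(a,(400,400*100//150)),cv2.resize(b,(400,400*100//150))]))
```

```text
(no output)
```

View pics/crop1.png

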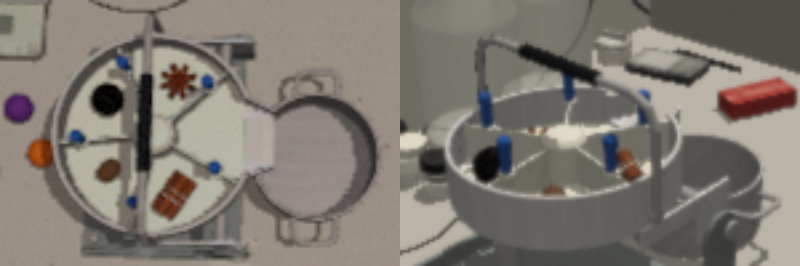

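The lime is at scene (184,216) and top (190,167), inside the carousel. The look-alikes are both on the table: the purple ball at scene (142,286) / top (155,170) and the orange ball at scene (169,291) / top (165,188). The crop confirms the black ball is in the compartment at about +54°, so the wheel has to turn −144°, past the spout with only the anise. Next I'll refine the wheel and bail geometry and check that the oven is clear of the basket grasp.

Run:
```python
from h import *
C=np.array([566,140.5])
for c,roi in(("top",(165,140,250,225)),("scene",(160,165,260,250))):
    im=viewer.read_camera(c).astype(int); x0,y0,x1,y1=roi
    m=np.zeros(im.shape[:2],np.uint8); r,g,b=[im[:,:,i] for i in range(3)]
    m[y0:y1,x0:x1]=((b-r>45)&(b-g>25))[y0:y1,x0:x1]
    n,_,st,ce=cv2.connectedComponentsWithStats(m)
    for s,p in zip(st[1:],ce[1:]):
        if s[4]<6: continue
        q=ray(p,c,155+63)[:2]; d=q-C
        print(c,s[4],p.round(1),q.round(1),"r",np.hypot(*d).round(1),"ang",np.degrees(np.arctan2(d[1],d[0])).round(1))
im=viewer.read_camera("top").astype(int)
m=(im.max(2)<40); m[:, :195]=0; m[:,215:]=0; m[:150]=0; m[205:]=0
pts=np.argwhere(m)[:,::-1].astype(np.float32); vx,vy,a,b=cv2.fitLine(pts,cv2.DIST_L2,0,.01,.01).ravel()
p1,p2=[ray((a+k*vx,b+k*vy),"top",282) for k in(-15,15)]; d=p2-p1
print("bar mid",ray((a,b),"top",282).round(1),"yaw",np.degrees(np.arctan2(d[1],d[0])).round(2),len(pts))
print("oven corner",ray((303,179),"scene",0),ray((387,167),"top",0),"handle",ray((450,176),"top",100))
for y in(108.6,-71.4):
    q=kin.ik([516.7,-413.6,78],rv(np.radians(y))); print(y,None if q is None else np.round(q,2))
    q=kin.ik([543,-144,100],rv(np.radians(y-22.6))); print(y,None if q is None else np.round(q,2))
```

```text
top 14 [195.6 152.8] [646.  173.4] r 86.5 ang 22.3
top 14 [227.4 160.2] [620.4  74.6] r 85.5 ang -50.5
top 15 [178.1 180.7] [559.1 227.9] r 87.6 ang 94.5
top 14 [229.7 192.5] [518.8  68.7] r 85.9 ang -123.3
top 8 [199.1 205.1] [481.7 163.3] r 87.3 ang 164.9
scene 16 [212.8 187.4] [613.3  82.5] r 74.8 ang -50.8
scene 37 [181.6 194.7] [648.  170.8] r 87.4 ang 20.3
scene 47 [188.6 211.4] [562.4 224.8] r 84.3 ang 92.4
scene 40 [228.6 211.1] [483.3 160.2] r 85.0 ang 166.6
bar mid [565.  141.2 282. ] yaw -0.91 154
oven corner [ 689.44155419 -552.7211656     0.        ] [ 626.07410217 -507.2309611     0.        ] handle [ 573.05617093 -685.15486791  100.        ]
108.6 [ 1.07  0.75 -0.66  1.63  0.55  0.95  2.11]
108.6 [ 0.69  0.56 -0.63  1.88  0.44  0.84  1.33]
-71.4 [ 0.67  0.64 -0.06  1.66  0.05  0.84 -0.66]
-71.4 [ 0.31  0.47 -0.14  1.9   0.09  0.77 -1.52]
```

Run:
```python
from h import *
w=rv(np.radians(-71.4)); g=[516.7,-413.6]
grip(0.5,25)
robot.movep(g+[190],w); robot.servo_line(g+[78],feed=120)
grip(0.0,25); s=robot.observe(); print(s["t"],s["grip_width"],s["grip_force"],s["tcp_pos"])
robot.servo_line(g+[195],feed=150)
robot.servo_line([546,-146,195],feed=200,rotation=rv(np.radians(-93)))
s=robot.observe(); print(s["t"],s["grip_width"],s["grip_force"],s["tcp_pos"],s["contact_force"])
for k in range(3):
  for c in("scene","top"):
    viewer.read_camera(c)
    for n in("basket_hook","basket_floor","basket_grip","pan_rim","spout_tip"): print(c,n,find(n,c,1))
a=viewer.read_camera("top")[150:240,200:320,::-1]; b=viewer.read_camera("scene")[150:240,200:320,::-1]
cv2.imwrite("pics/hover.png",np.hstack([cv2.resize(i,(400,300),interpolation=cv2.INTER_CUBIC) for i in(a,b)]))
```

```text
5.5667 0.10982065915395071 24.983750581741333 [ 516.67266259 -413.73452683   78.17016144]
8.0 0.10444158136470245 24.98490571975708 [ 545.7413871  -147.04786404  194.8696014 ] [-0.18915693 -0.12012165 -0.89482726]
scene basket_hook [(0.85, [546.1, -149.7, 177.6], [278.0, 180.0])]
scene basket_floor [(0.84, [550.5, -83.0, 117.4], [264.0, 204.0])]
scene basket_grip [(0.86, [547.3, -144.4, 210.9], [277.0, 171.0])]
scene pan_rim [(0.7, [551.8, -59.0, 79.7], [259.0, 217.0])]
scene spout_tip [(0.7, [557.4, -3.4, 162.9], [247.0, 199.0])]
top basket_hook [(0.83, [546.1, -146.1, 178.3], [297.0, 184.0])]
top basket_floor [(0.77, [551.2, -80.8, 120.4], [276.0, 185.0])]
top basket_grip [(0.67, [544.8, -151.7, 212.2], [300.0, 183.0])]
top pan_rim [(0.62, [549.2, -58.8, 80.9], [269.0, 187.0])]
top spout_tip [(0.6, [555.2, -1.6, 160.8], [252.0, 183.0])]
scene basket_hook [(0.66, [549.1, -147.6, 179.2], [277.0, 180.0])]
scene basket_floor [(0.8, [552.2, -80.7, 114.1], [263.0, 205.0])]
scene basket_grip [(0.64, [551.5, -145.2, 214.2], [276.0, 170.0])]
scene pan_rim [(0.83, [549.3, -63.1, 78.6], [261.
[... 283 characters left out ...]
0.78, [547.8, -64.7, 81.5], [270.0, 188.0])]
top spout_tip [(0.64, [558.5, -2.2, 159.5], [252.0, 182.0])]
scene basket_hook [(0.68, [548.4, -145.6, 176.9], [277.0, 181.0])]
scene basket_floor [(0.75, [549.0, -82.0, 117.5], [264.0, 204.0])]
scene basket_grip [(0.81, [550.8, -144.0, 216.6], [276.0, 169.0])]
scene pan_rim [(0.69, [553.5, -59.2, 79.1], [259.0, 217.0])]
scene spout_tip [(0.58, [555.4, -3.7, 160.3], [247.0, 200.0])]
top basket_hook [(0.51, [551.2, -143.5, 180.1], [296.0, 182.0])]
top basket_floor [(0.74, [550.2, -80.2, 122.8], [275.0, 185.0])]
top basket_grip [(0.8, [543.9, -148.0, 214.3], [299.0, 183.0])]
top pan_rim [(0.64, [549.3, -60.7, 81.5], [269.0, 187.0])]
top spout_tip []
```

View pics/hover.png

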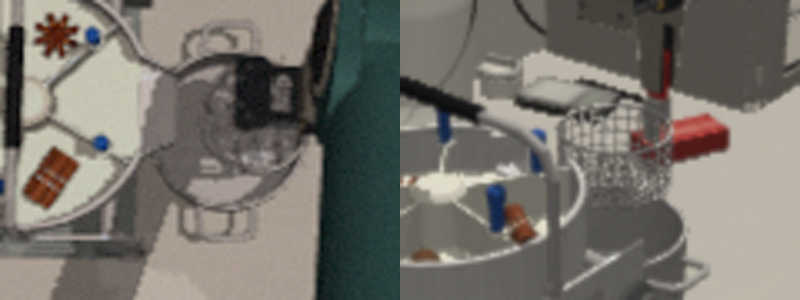

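The picture shows the basket held upright over the pan with its hook clear, and the spices undisturbed. I'll lower it in steps and watch the force.

Run:
```python
from h import *
p=[543.3,-143.2]; w=rv(np.radians(-94))
robot.servo_line(p+[128],feed=120,rotation=w); robot.hold(0.15)
f0=np.array(robot.observe()["contact_force"]); print(f0.round(2))
for z in(122,116,110,104,100,97,95,93,91):
    robot.servo_line(p+[z],feed=50); s=robot.observe(); d=np.array(s["contact_force"])-f0
    print(z,s["tcp_pos"].round(1),d.round(2))
    if abs(d[2])>4 or np.hypot(d[0],d[1])>8: break
print(s["t"])
for c in("scene","top"):
    viewer.read_camera(c)
    for n in("basket_hook","basket_floor","basket_grip"): print(c,n,find(n,c,1))
b=viewer.read_camera("scene")[150:240,220:340,::-1];a=viewer.read_camera("top")[150:240,200:320,::-1]
cv2.imwrite("pics/low.png",np.hstack([cv2.resize(i,(400,300),interpolation=cv2.INTER_CUBIC) for i in(a,b)]))
```

```text
[-0.36 -0.54 16.7 ]
122 [ 544.  -142.5  122.5] [  1.48   1.78 -18.89]
11.025
scene basket_hook [(0.67, [542.6, -142.2, 118.6], [277.0, 197.0])]
scene basket_floor [(0.96, [544.5, -75.1, 55.2], [264.0, 222.0])]
scene basket_grip [(0.92, [547.2, -140.6, 152.4], [276.0, 188.0])]
top basket_hook [(0.85, [543.3, -142.0, 114.9], [294.0, 187.0])]
top basket_floor [(0.77, [541.2, -77.6, 59.5], [274.0, 190.0])]
top basket_grip [(0.8, [541.4, -146.0, 151.7], [296.0, 186.0])]
```

View pics/low.png

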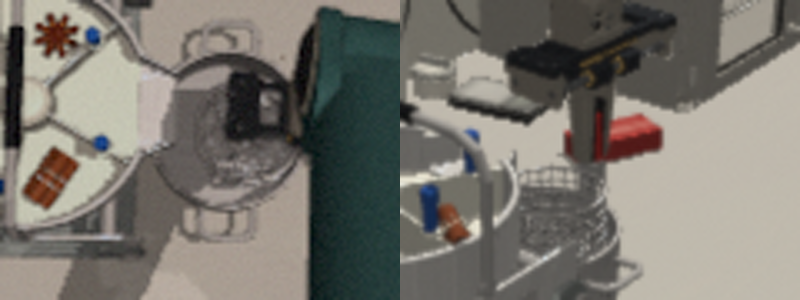

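The basket brushed something on the way in and slid about 10 mm up in the grip. It is now inside the pan and level, with the hook at z≈117 and y≈-142. The leg tip is still above the rim, so I'll carry on gently.

Run:
```python
from h import *
p=[543.3,-143.2]
robot.hold(0.3); print(robot.observe()["contact_force"].round(2),robot.observe()["tcp_pos"].round(1))
for z in(119,116,113,110,107,104,101,98,95,92,90,88,86,84):
    robot.servo_line(p+[z],feed=30); robot.hold(.05); s=robot.observe(); d=np.array(s["contact_force"])
    print(z,s["tcp_pos"].round(1),d.round(2))
    if d[2]>4 or np.hypot(d[0],d[1])>8: break
print(s["t"])
for c in("scene","top"):
    viewer.read_camera(c)
    for n in("basket_hook","basket_floor","basket_grip"): print(c,n,find(n,c,1))
```

```text
[ 0.39  4.93 -3.91] [ 542.9 -142.6  121.6]
119 [ 543.4 -142.6  119.1] [ 0.66  5.64 -2.16]
116 [ 543.6 -142.5  116.2] [ 0.89  6.39 -0.67]
113 [ 543.8 -142.5  113.4] [ 1.61  5.55 -1.42]
110 [ 544.  -142.5  110.4] [ 2.06  5.51 -1.14]
107 [ 544.1 -142.5  107.5] [ 2.4   5.23 -1.56]
104 [ 544.1 -142.5  104.5] [ 2.32  6.2  -1.95]
101 [ 544.1 -142.4  101.5] [ 1.64  5.41 -1.44]
98 [ 544.1 -142.4   98.5] [ 1.53  5.18 -1.23]
95 [ 544.1 -142.4   95.5] [ 1.73  7.29 -0.61]
92 [ 544.2 -142.4   92.5] [ 1.4   5.63 -1.13]
90 [ 544.2 -142.4   90.6] [ 1.25  4.98 -1.07]
88 [ 544.2 -142.4   88.6] [ 1.32  5.63 -0.26]
86 [ 544.2 -142.3   86.7] [1.76 5.73 0.74]
84 [ 544.4 -142.4   86.3] [-2.61  7.46 11.7 ]
16.025
scene basket_hook [(0.57, [541.7, -144.2, 77.8], [277.0, 208.0])]
scene basket_floor [(0.58, [541.4, -77.3, 21.3], [265.0, 231.0])]
scene basket_grip [(0.66, [546.5, -139.8, 115.9], [276.0, 198.0])]
top basket_hook [(0.81, [542.3, -142.8, 82.8], [293.0, 189.0])]
top basket_floor [(0.8, [539.1, -75.7, 24.2], [272.0, 192.0])]
top basket_grip [(0.5, [541.0, -147.0, 113.9], [295.0, 188.0])]
```

The hook is seated on the rim: it reads z≈80 and the force rose at the predicted height. Next I'll release it, check that it hangs, and do the first wheel stroke.

```bash
cat >> h.py <<'E'
PHI=np.radians(-4); C=np.array([565.5,140.3]); XD=np.array([np.cos(PHI),np.sin(PHI)]); YD=np.array([-np.sin(PHI),np.cos(PHI)])
def pp(deg): a=np.radians(deg); return C+86*np.array([np.cos(a),np.sin(a)])
def posts():
    im=viewer.read_camera("top").astype(int); r,g,b=[im[:,:,i] for i in range(3)]
    m=np.zeros(im.shape[:2],np.uint8); m[140:225,165:250]=((b-r>45)&(b-g>25))[140:225,165:250]
    n,_,st,ce=cv2.connectedComponentsWithStats(m); o=[]
    for s,p in zip(st[1:],ce[1:]):
        if s[4]<6: continue
        d=ray(p,"top",218)[:2]-C; o.append((np.hypot(*d).round(0),np.degrees(np.arctan2(d[1],d[0])).round(1)))
    return o
def stroke(a0,a1,n=5,gap=32):
    w=rv(PHI); q=pp(a0)
    robot.movep([*q,262],w); robot.servo_line([*q,207],feed=120)
    fm=0
    for a in np.linspace(a0,a1,n+1)[1:]:
        q=pp(a)+XD*(gap/2-7); robot.servo_line([*q,207],feed=80); f=robot.observe()["contact_force"]; fm=max(fm,np.linalg.norm(f))
    print("f",f.round(1),fm.round(1),"t",robot.observe()["t"])
    robot.servo_line([*(q-XD*4),207],feed=60)
    robot.servo_line([*(q-XD*4),262],feed=150)
E
python3 - <<'E'
from h import *
grip(0.45); robot.hold(.1)
robot.servo_line([544,-142.5,170],feed=100); robot.servo_line([544,-142.5,262],feed=250)
viewer.read_camera("scene"); print([find(n,"scene",1) for n in("basket_hook","basket_floor","basket_grip")])
grip(0.35)
stroke(-50.6,-126.3)
print(posts())
c=viewer.read_camera("scene")[150:270,170:330,::-1]; cv2.imwrite("pics/hung.png",cv2.resize(c,(640,480),interpolation=cv2.INTER_CUBIC))
E
```

```text
[[(0.8, [542.8, -134.3, 81.3], [275.0, 208.0])], [(0.65, [670.6, -369.3, 1.3], [283.0, 195.0])], [(0.81, [543.1, -130.0, 117.5], [275.0, 199.0])]]
f [-14.2 -42.6  19.9] 49.1 t 22.9167
[(np.float64(86.0), np.float64(23.6)), (np.float64(87.0), np.float64(95.1))]
```

View pics/hung.png

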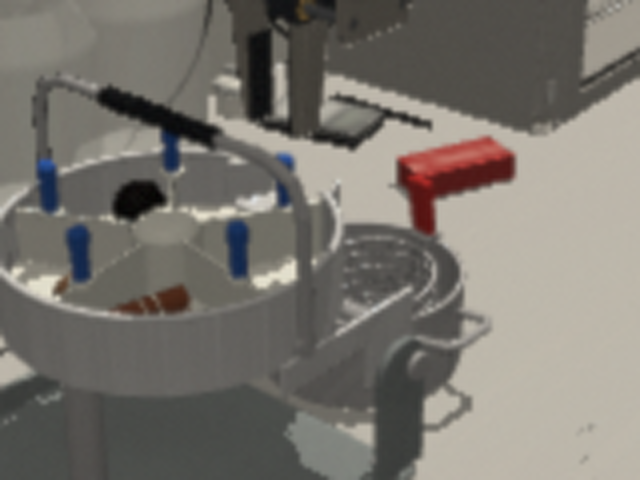

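The wheel turned about one step (the lime moved from scene (184,216) to (204,200)), but the force was higher than expected and the basket reading shifted. I'll look closely at the basket and at the gripper before going on.

Run:
```python
from h import *
s=robot.observe(); print(s["t"],s["tcp_pos"],s["grip_width"],s["contact_force"].round(1),s["joints"].round(2))
for k in range(2):
  for c in("scene","top"):
    im=viewer.read_camera(c); print(c,[(n,find(n,c,1)) for n in("basket_hook","basket_floor","basket_grip","wheel_centre","bail","pan_rim")])
a=viewer.read_camera("top")[130:220,180:300,::-1]; b=viewer.read_camera("scene")[155:245,200:320,::-1]
cv2.imwrite("pics/chk.png",np.hstack([cv2.resize(i,(400,300),interpolation=cv2.INTER_CUBIC) for i in(a,b)]))
```

```text
23.7833 [518.82324833  70.9064281  260.88740028] 0.3512345988010174 [-0.4 -0.4  0.2] [ 0.19  0.25 -0.45  1.83  0.12  1.09 -0.38]
scene [('basket_hook', [(0.82, [543.0, -137.8, 81.8], [276.0, 208.0])]), ('basket_floor', [(0.75, [552.7, -83.8, 13.5], [263.0, 231.0])]), ('basket_grip', [(0.6, [541.9, -130.4, 113.4], [275.0, 200.0])]), ('wheel_centre', [(0.95, [565.0, 139.8, 154.0], [212.0, 220.0])]), ('bail', [(0.87, [571.5, 138.4, 278.8], [209.0, 178.0])]), ('pan_rim', [(0.9, [547.5, -61.9, 79.1], [261.0, 217.0])])]
top [('basket_hook', [(0.58, [542.1, -135.9, 78.5], [291.0, 189.0])]), ('basket_floor', [(0.83, [546.9, -79.4, 18.5], [273.0, 190.0])]), ('basket_grip', [(0.65, [536.7, -135.9, 113.4], [292.0, 189.0])]), ('wheel_centre', [(0.53, [565.7, 137.6, 278.4], [205.0, 175.0])]), ('bail', [(0.63, [563.1, 138.4, 279.4], [205.0, 176.0])]), ('pan_rim', [(0.81, [547.4, -60.4, 83.9], [269.0, 188.0])])]
scene [('basket_hook', [(0.63, [541.2, -136.4, 79.2], [276.0, 209.0])]), ('basket_floor', [(0.63, [550.7, -80.4, 12.4], [263.0, 232.0])]), ('basket_grip', [(0.73, [543.0, -128.0, 114.7], [274.0, 200.0])]), ('wheel_centre', [(0.64, [565.3, 140.0, 152.8], [212.0, 220.0])]), ('bail', [(0.68, [570.4, 138.4, 277.3], [209.0, 179.0])]), ('pan_rim', [(0.75, [551.7, -57.6, 79.0], [259.0, 217.0])])]
top [('basket_hook', [(0.67, [540.5, -132.2, 81.6], [290.0, 189.0])]), ('basket_floor', [(0.67, [550.0, -79.8, 16.1], [273.0, 189.0])]), ('basket_grip', [(0.71, [541.1, -134.9, 113.3], [292.0, 188.0])]), ('wheel_centre', [(0.47, [587.1, 204.2, 166.6], [189.0, 174.0])]), ('bail', [(0.82, [564.9, 139.8, 276.0], [204.0, 175.0])]), ('pan_rim', [(0.87, [552.0, -61.5, 80.5], [269.0, 186.0])])]
```

View pics/chk.png

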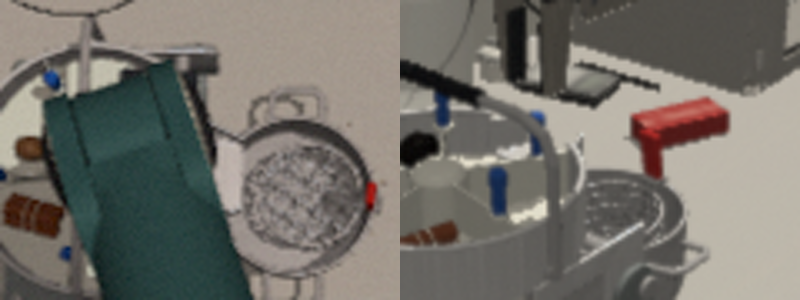

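The basket hangs correctly: the hook is at z≈80 and the floor at about z=15, and in the top view the red grip sits over the far rim (372,195). I had the sign of the pad offset wrong in the stroke, so I'll fix it and split the remaining −80° into two strokes with a force guard.

```bash
cat >> h.py <<'E'
C=np.array([565.3,139.9])
def stroke(a0,a1,n=5,gap=32,lim=15):
    w=rv(PHI); q=pp(a0)
    robot.movep([*q,262],w); robot.servo_line([*q,207],feed=120); ok=True
    print("down",robot.observe()["contact_force"].round(1))
    for a in np.linspace(a0,a1,n+1)[1:]:
        q=pp(a)-XD*(gap/2-7); robot.servo_line([*q,207],feed=70); s=robot.observe(); f=s["contact_force"]
        print(a.round(1),s["tcp_pos"].round(1),f.round(1),round(s["t"],2))
        if np.linalg.norm(f)>lim: ok=False; break
    robot.servo_line([*(q+XD*5),207],feed=60)
    robot.servo_line([*(q+XD*5),262],feed=150)
    return ok
E
python3 - <<'E'
from h import *
print(stroke(-49.5,-110))
print(posts()); viewer.read_camera("scene"); print(find("lime_mid","scene",4))
E
```

```text
down [-0.1  0.3 -0.5]
-61.6 [598.4  62.8 208.3] [ 3.  -2.8  0.5] 26.9
-73.7 [580.4  58.5 207.5] [ 0.2 -1.4  1.8] 27.31
-85.8 [561.9  55.7 206.8] [ 0.3 -0.4 -0.2] 27.72
-97.9 [543.8  55.8 207. ] [-0.9 -0.1  0.7] 28.12
-110.0 [526.2  60.2 207.1] [-0.5 -0.1 -0.9] 28.53
True
[(np.float64(87.0), np.float64(33.7)), (np.float64(89.0), np.float64(104.1))]
[(0.48, [565.2, 310.3, 17.5], [170.0, 290.0]), (0.45, [601.5, 85.9, 173.1], [216.0, 203.0])]
```

Run:
```python
from h import *
print(stroke(-39.1,-58.3,n=2))
robot.servo_line([520,20,290],feed=250)   # clear view
print(posts())
for c in("scene","top"):
    viewer.read_camera(c); print(c,[(n,find(n,c,2)) for n in("lime_mid","spout_tip","bail")])
print(robot.observe()["t"])
a=viewer.read_camera("top")[130:220,165:285,::-1]; b=viewer.read_camera("scene")[165:255,170:290,::-1]
cv2.imwrite("pics/turned.png",np.hstack([cv2.resize(i,(400,300),interpolation=cv2.INTER_CUBIC) for i in(a,b)]))
```

```text
down [-0.2 -0.4  0.3]
-48.7 [614.4  73.3 208.3] [ 3.8 -3.6 -0.4] 31.01
-58.3 [603.   65.  208.4] [ 4.8 -3.9  0.4] 31.37
True
[(np.float64(87.0), np.float64(16.0)), (np.float64(88.0), np.float64(87.9)), (np.float64(88.0), np.float64(158.7))]
scene [('lime_mid', [(0.74, [566.2, 314.1, 19.6], [168.0, 290.0]), (0.71, [566.0, 139.4, 155.1], [212.0, 219.0])]), ('spout_tip', [(0.96, [554.8, -3.1, 159.9], [247.0, 200.0])]), ('bail', [(0.78, [568.7, 140.0, 279.0], [209.0, 178.0])])]
top [('lime_mid', [(0.6, [559.8, 310.4, 22.0], [166.0, 188.0]), (0.5, [631.5, 349.6, 21.7], [155.0, 169.0])]), ('spout_tip', [(0.29, [549.0, -61.9, 81.3], [269.0, 187.0])]), ('bail', [(0.94, [567.3, 140.5, 278.2], [204.0, 174.0])])]
33.1417
```

View pics/turned.png

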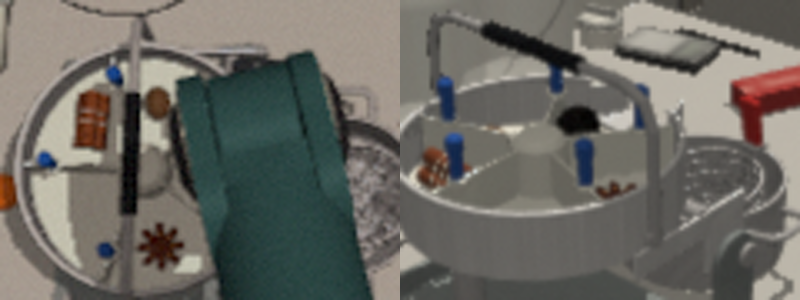

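The lime (crop (576,120)) now stands in the spout compartment. The posts read −2.5° in world, against a target of −4°, which is close enough. Next I'll straddle the bail and tip the carousel slowly.

```bash
cat >> h.py <<'E'
def tb(th,dy=-5,dz=-22):
    u=100-100*np.cos(th)+185*np.sin(th); z=95+185*np.cos(th)+100*np.sin(th)
    return [*(C-u*YD+dy*YD), z+dz]
E
python3 - <<'E'
from h import *
for y in(86,-94):
    w=rv(np.radians(y)); print(y,[None if (q:=kin.ik(tb(t),w)) is None else np.round(q,2).tolist() for t in(0,.45,.9)])
w=rv(np.radians(86)); q=kin.ik(tb(0),w)
yaw=86 if q is not None and kin.ik(tb(.9),w) is not None else -94
w=rv(np.radians(yaw))
grip(0.28); b=tb(0,dy=0)
robot.movep([b[0],b[1],330],w); robot.servo_line(b,feed=120); print("down",robot.observe()["contact_force"].round(1))
for t in list(np.arange(.1,.85,.1))+[.9]:
    robot.servo_line(tb(t),feed=75); s=robot.observe(); f=s["contact_force"]
    print(round(t,2),s["tcp_pos"].round(0),f.round(1),round(s["t"],2))
    if np.linalg.norm(f)>28: break
robot.hold(.7)
for c in("scene","top"):
    viewer.read_camera(c); print(c,find("lime_mid",c,4),find("basket_floor",c,1),find("bail",c,1))
print(robot.observe()["t"])
a=viewer.read_camera("top")[130:220,200:320,::-1]; b=viewer.read_camera("scene")[165:255,200:320,::-1]
cv2.imwrite("pics/tipped.png",np.hstack([cv2.resize(i,(400,300),interpolation=cv2.INTER_CUBIC) for i in(a,b)]))
E
```

```text
86 [[0.26, 0.41, -0.72, 1.69, 0.29, 1.15, 0.96], [0.41, 0.34, -0.68, 1.71, 0.23, 1.17, 1.16], [0.54, 0.33, -0.63, 1.75, 0.21, 1.13, 1.34]]
-94 [[-0.06, 0.33, -0.29, 1.72, 0.1, 1.11, -2.02], [0.07, 0.27, -0.26, 1.73, 0.07, 1.15, -1.85], [0.2, 0.27, -0.21, 1.77, 0.06, 1.11, -1.67]]
down [-0.1  0.4  0.8]
0.1 [564. 119. 269.] [0.2 7.6 2.7] 35.95
0.2 [564.  99. 277.] [1.2 7.8 3.5] 36.38
0.3 [562.  78. 281.] [1.8 5.7 2.7] 36.82
0.4 [560.  56. 283.] [1.3 5.3 2.4] 37.25
0.5 [558.  35. 283.] [1.6 4.6 1. ] 37.68
0.6 [556.  14. 282.] [ 0.9  3.4 -0. ] 38.12
0.7 [555.  -7. 279.] [1.4 3.9 0.4] 38.55
0.8 [553. -28. 274.] [1.5 2.7 0.7] 38.98
0.9 [552. -48. 266.] [1.  2.7 1.5] 39.42
scene [(0.72, [564.2, 312.8, 19.8], [169.0, 290.0]), (0.61, [553.9, -46.4, 29.1], [256.0, 231.0]), (0.6, [630.9, 345.4, 18.3], [143.0, 286.0]), (0.57, [539.5, 407.6, -3.2], [147.0, 321.0])] [(0.47, [551.2, -78.1, 10.6], [263.0, 233.0])] [(0.83, [560.9, -40.5, 288.7], [253.0, 156.0])]
top [(0.63, [563.2, 313.5, 21.9], [165.0, 188.0]), (0.4, [626.5, 348.4, 16.8], [156.0, 171.0])] [] [(0.78, [558.2, -46.0, 288.4], [267.0, 176.0])]
40.5167
```

View pics/tipped.png

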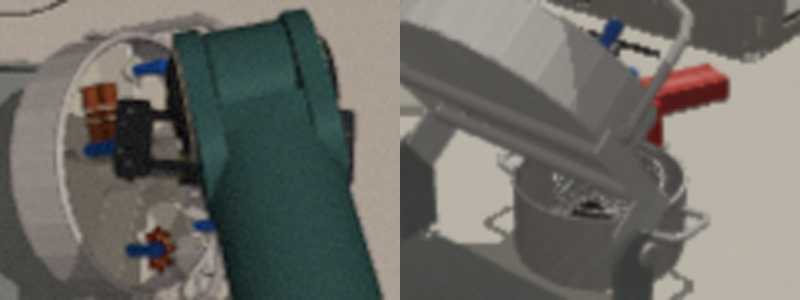

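The lime lies in the hung basket (dark at scene (256,231), about (554,−46,29)), and the cinnamon and anise are still in the carousel. Now I'll ease the carousel back down.

Run:
```python
from h import *
for t,v in((.8,70),(.7,70),(.6,70),(.5,70),(.4,65),(.3,60),(.2,50),(.1,35),(.05,20),(.02,15),(0,12)):
    robot.servo_line(tb(t),feed=v)
s=robot.observe(); print(s["contact_force"].round(1),s["t"])
robot.servo_line(tb(0,dy=-2),feed=10); robot.servo_line(tb(0,dy=0),feed=15); robot.hold(.1)
s=robot.observe(); print(s["contact_force"].round(1),s["t"])
b=tb(0,dy=0); robot.servo_line([b[0],b[1],340],feed=120)
robot.servo_line([440,-250,340],feed=300)
for c in("scene","top"):
    viewer.read_camera(c); print(c,[(n,find(n,c,3)) for n in("lime_mid","nutmeg_mid","cinnamon_mid","anise_mid","bail","basket_hook","basket_floor","basket_grip","kitchen_timer","seal_box","scoop")])
print(posts(),robot.observe()["t"])
a=viewer.read_camera("top")[130:220,180:300,::-1]; b=viewer.read_camera("scene")[165:255,180:300,::-1]
cv2.imwrite("pics/end.png",np.hstack([cv2.resize(i,(400,300),interpolation=cv2.INTER_CUBIC) for i in(a,b)]))
```

```text
[-1.1  2.6 -1.9] 46.45
[-1.  -0.2  0.1] 47.2833
scene [('lime_mid', [(0.7, [628.7, 342.7, 20.2], [144.0, 286.0]), (0.62, [565.9, 311.3, 18.9], [169.0, 290.0])]), ('nutmeg_mid', [(0.57, [629.9, 60.6, 169.7], [215.0, 198.0]), (0.22, [552.5, -79.4, 7.9], [263.0, 233.0])]), ('cinnamon_mid', [(0.55, [612.8, 171.9, 166.6], [191.0, 215.0])]), ('anise_mid', [(0.41, [492.0, 79.9, 158.0], [246.0, 218.0])]), ('bail', [(0.57, [572.2, 142.3, 276.6], [207.0, 179.0])]), ('basket_hook', [(0.84, [543.8, -138.3, 80.4], [276.0, 208.0]), (0.34, [632.1, 57.5, 168.9], [215.0, 198.0])]), ('basket_floor', [(0.59, [547.5, -78.1, 10.9], [264.0, 233.0])]), ('basket_grip', [(0.68, [541.4, -131.4, 117.1], [275.0, 199.0]), (0.56, [550.6, -79.5, 12.1], [263.0, 232.0])]), ('kitchen_timer', []), ('seal_box', [(0.5, [668.0, -367.6, 2.2], [283.0, 195.0])]), ('scoop', [(0.88, [368.3, 327.5, -2.4], [220.0, 335.0]), (0.62, [611.7, 174.3, 161.5], [191.0, 217.0])])]
top [('lime_mid', [(0.53, [561.9, 308.5, 20.2], [167.0, 188.0]), (0.47, [548.3, -48.1, 30.9], [265.0, 189.0]), (0.42, [626.7, 346.4, 18.5], [156.0, 171.0])]), 
[... 328 characters left out ...]
8.6, -133.4, 112.6], [291.0, 189.0])]), ('basket_floor', [(0.8, [551.5, -76.2, 16.4], [272.0, 189.0]), (0.31, [544.0, 409.7, -1.8], [140.0, 194.0])]), ('basket_grip', [(0.85, [537.9, -133.8, 113.5], [291.0, 189.0]), (0.7, [548.4, -47.5, 32.2], [265.0, 189.0])]), ('kitchen_timer', [(0.7, [543.9, 407.2, -2.9], [141.0, 194.0])]), ('seal_box', [(0.63, [664.8, -375.8, -1.0], [351.0, 158.0]), (0.52, [539.0, -135.2, 114.5], [292.0, 189.0])]), ('scoop', [(0.55, [362.6, 328.0, 2.4], [162.0, 243.0])])]
[(np.float64(87.0), np.float64(16.1)), (np.float64(86.0), np.float64(-56.8)), (np.float64(88.0), np.float64(87.9)), (np.float64(86.0), np.float64(-129.7)), (np.float64(88.0), np.float64(158.3))] 50.8833
```

View pics/end.png

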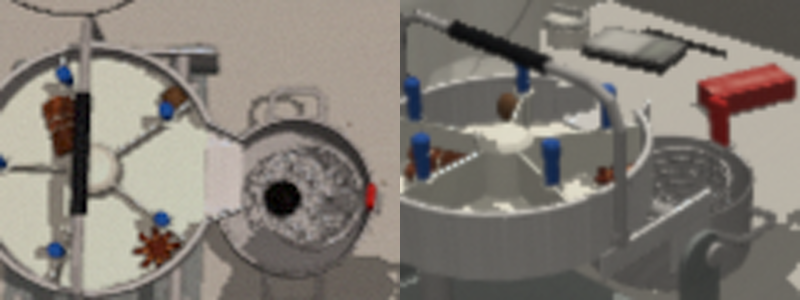

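The last picture shows the lime in the basket (top (265,189)), which hangs on the far rim. The carousel is level, the nutmeg, cinnamon and anise are still inside it, and the bystanders have not moved.

```bash
python3 -c "
from h import *
print(robot.job_done())"
```

```text
the job is handed in; nothing more can be done
None
```

I handed the job in at about 51 s: the basket hangs on the pan's far rim with the lime in it, the carousel is back on its rest, and the other spices and bystanders are in place. Two contacts were harder than intended: a bump of about 17 N while lowering the basket, and about 49 N at the wrist in the first wheel stroke; I never found what the gripper touched there, so the 40 N limit may have been broken.

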